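# Bring the emergency light to the front of the sprung caddy and hold it there

## Task

Turn the sprung spares caddy the way that brings the slim emergency light (the tallest thing in its wells) round, until you feel it come up against its stop and the light faces the front, right behind the nose on the caddy's foot. It swings back when let go, so finish while still holding it still there. Leave everything standing in its own well and do not disturb the things on the worktop.

Things in the scene. Friction and masses are not known exactly. Their poses are not given: they have to be found in the camera images.
- foot: Fixed grey foot of the caddy, a disc 210 mm across and 20 mm high; origin on the caddy's vertical axis at the worktop, z up. A nose 22 mm wide sticks out 166 mm from the axis along the foot's own -x: that is the caddy's front.
- turntable: Aluminium disc 244 mm across on the foot; origin on the axis, 22 mm above the worktop, z up. Six square wells (38 mm inside, 33 mm tall) at 85 mm from the axis, every 60 degrees; the one on its own -x is empty. It turns about z. Middle: its x along the foot's x, empty well at the front. Hard stops at 60 degrees either way put a neighbour of the empty well exactly at the front. Starts in the middle.
- handle (a point): Centre of the black bar handle on the turntable's axis: 70 mm long along the turntable's x, 16 mm thick (along y), 32 mm tall, centre 174 mm above the worktop, on a 20 mm post. Turns with the turntable, stands above everything in the wells; axes as the turntable's. Turning takes about 0.2 N m (friction 0.06 N m; spring 0.1 N m per rad to the middle, swings it back part-way when let go at a stop).
- light_mid (a point): Centre, half-way up, of the slim emergency light: round white foot 34 mm across, clear tube, white cap, 110 mm tall; stands loose in one of the two wells next to the empty one (which of the two varies), top 147 mm above the worktop. z is its upright axis.
- tester_mid (a point): Centre of the body of the grey socket tester: round, 34 mm across, 58 mm tall, with two short brass pins on top; stands loose in the other well next to the empty one. z is its upright axis.
- bulb_a: Frosted bulb, 46 mm across, 75 mm tall, standing in a rear well; origin at its underside.
- bulb_b: The other frosted bulb, the same size, in another rear well; origin at its underside.
- tub: Clear tub with white lid, 36 mm square, 52 mm tall, in the rear well opposite the empty one; origin at its underside.
- driver: Screwdriver lying on the worktop at the left, off the caddy; leave alone.
- sealant: Bottle 50 mm across, 130 mm tall, on the worktop at the left; leave alone.
- jar: Jar 60 mm across, 70 mm tall, on the worktop at the right; leave alone.
- battery_box: Cardboard box 90 x 60 x 45 mm on the worktop at the right; leave alone.
Mind the look-alikes: they are no part of the job. Leave any blue or orange look-alike of the part that bears light_mid alone.

How it is judged:
By the outcome, as a careful person would: the job done as asked, in the order asked, and still so for the second after the job is handed in, while the arm keeps its last pose, push and grip.
It also fails if it takes over 38 s, if anything falls off the work surface, if the arm or the gripper's body presses on something with over 40 N, if the wrist force passes 120 N, or if a joint passes its speed limit or range.

## Robot

A 6-joint arm with a two-finger parallel gripper is mounted at the origin on the work surface. World frame = base frame: x ahead of the robot, y to its left, z up, the work surface at z = 0. Lengths are in m, angles in degrees, forces in N, time in s.
With the tool pointing down it reaches from about 0.3 to 0.75 m from the base axis. Payload 8.5 kg.
Tool frame: the origin (TCP) lies between the finger pads; the fingertips stand env.finger_overhang ahead of it and the grasp point (between the pads) lies 2 mm behind it (env.finger_overhang is the distance from the TCP to the fingertips, in m); z points along the fingers, y is the line along which they close (so a half turn about z gives the same grasp; the last joint's range is limited). The gripper opens to 85 mm and grips with 20 to 120 N. Pads are 22 mm wide; open, the fingers measure 114 mm over their backs; the gripper's body (76 mm by 85 mm) begins 54 mm behind the grasp point. The pads swing forward as they close: fully open they stand 13 mm farther back than shut.
Start: joints at [59.857, 21.807, 74.336, -0, 83.858, -12.336], TCP at [0.168, 0.524, 0.248] pointing down, gripper open.
Joint ranges: [-178.18, 178.18], [-50.72, 133.34], [12.68, 142.11], [-81.47, 261.47], [9.98, 163.14], [-165.26, 165.26]. Speed limits (degrees/s): [136.94, 136.94, 180, 180, 180, 180].

## Interface

Orientations are given as a 3x3 rotation matrix whose columns are the frame's x, y, z axes.
In Python, from rig import env gives the robot as it stands. The module is installed in compiled form; this text tells all that it offers.
- The arm moves only by the tool jog_arm, never from a script. Its arguments are lists of equal length, an entry for each row: "hand": the finger opening in m, from 0 to 0.0854; "travel": the shift along the world's x, y, z in m, a list of three; "yaw": the turn about the world's z in rad. A call has exactly 5 rows; each row shifts and turns the commanded pose from where the row before left it; what a row does not reach is not made up. A row lasts 1/8 s, in which the tool goes at most 62.5 mm and 10.7 degrees, less where a joint would pass 70% of its speed; a pose out of reach is approached as far as the arm can. A call is refused whole if a number of a shift passes 0.0625 or a number of a turn 0.188, either way. A call with a gripper value outside its range is refused whole. The fingers move at their own pace and stop on an object; "grip_force" is the grip in N (left out, the last holds). Time passes only in rows, so rows that do not move let the fingers close, or fill a call up. It gives the time, the measured TCP pose, the force, the opening and the grip force at its end, in the units of the state.
- env.observe(): the state, without advancing time (a new reading comes with each control period).
- env.get_image(name): name is "scene" or "top" or "wrist"; returns the picture (420x560x3 uint8, red, green, blue); there is no depth.
- env.calibration(name): a dict with "fx", "fy", "cx", "cy" (pixels), "position" and "rotation" of the camera in the world; the wrist camera has in their place "hand_eye" (4x4, takes a point from camera to tool coordinates, whose origin is the TCP and whose axes are the flange's). Camera axes: x right, y down, z forward; pixel columns grow to the right and rows downward; lengths in m; the calibration is good to about 2 mm. A picture is of the moment at which its call begins: read the wrist's pose just before it. calibration takes no time and is no camera call.
- env.close_job(): hands the job in; it is judged then, once.
The state is a dict: "time_s": time; "q": joint angles; "qvel": joint speeds; "joint_efforts": joint torques, N m; "position": TCP position; "tool_rot": TCP orientation; "ft_force": force on the tool from outside, world axes, zero at the start; "wrist_torque": the same for the moment, N m; "grip_width": finger opening in m; "gripper_force": force on a finger pad.
Only numpy, scipy, OpenCV 4.12 (cv2) and the standard library are available. Lean on these libraries where they do the work, as an engineer would, in place of code of your own. Each camera call takes 0.05 s, during which the arm holds its last target. There are 200 camera calls.

## Working session

There is one attempt and no reset: what is moved stays moved. The work goes in short steps, Python scripts to look and compute and a tool call to move; the robot and the scene stay as the last step left them, time stands still between calls to the robot, and variables do not carry over. Pictures are saved under pics/ and viewed, at most 10 in all, crops included, and the job is handed in when it is done.

Besides the shell and the picture viewer there is one more tool, called after "Call:" by a JSON object that holds its "fn" and its "kwargs". jog_arm: Moves the arm, as the interface text tells. Its arguments: {"type":"object","properties":{"hand":{"type":"array"},"travel":{"type":"array"},"yaw":{"type":"array"},"grip_force":{"type":"number"}},"required":["hand","travel","yaw"]}

```bash
mkdir -p pics
python3 - <<'E'
from rig import env
import cv2,numpy as np
for n in("scene","top"):
    im=env.get_image(n); cv2.imwrite(f"pics/{n}0.png",im[:,:,::-1]); c=env.calibration(n); print(n,{k:np.round(v,4).tolist() for k,v in c.items()})
o=env.observe(); print(o["time_s"],o["position"],np.round(o["tool_rot"],3).tolist(),env.finger_overhang,o["ft_force"],o["grip_width"])
E
```

```text
scene {'fx': 522.5833, 'fy': 522.5833, 'cx': 281.3052, 'cy': 207.3738, 'position': [1.2562, 0.0904, 1.2444], 'rotation': [[-0.0911, 0.8195, -0.5657], [0.9958, 0.0773, -0.0484], [0.004, -0.5678, -0.8232]]}
top {'fx': 543.0158, 'fy': 543.0158, 'cx': 282.5305, 'cy': 208.182, 'position': [0.2644, 0.0169, 1.5615], 'rotation': [[-0.0073, -0.9899, 0.1416], [-1.0, 0.0078, 0.0029], [-0.004, -0.1416, -0.9899]]}
0.1 [0.1681025  0.5234236  0.24779887] [[-0.952, 0.306, -0.001], [0.306, 0.952, -0.001], [0.0, -0.001, -1.0]] 0.017 [-0.11624728  1.11904955  0.29858235] 0.08515435010989686
```

View pics/scene0.png

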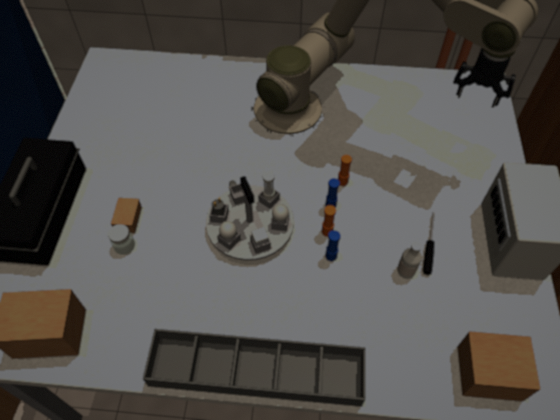

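View pics/top0.png

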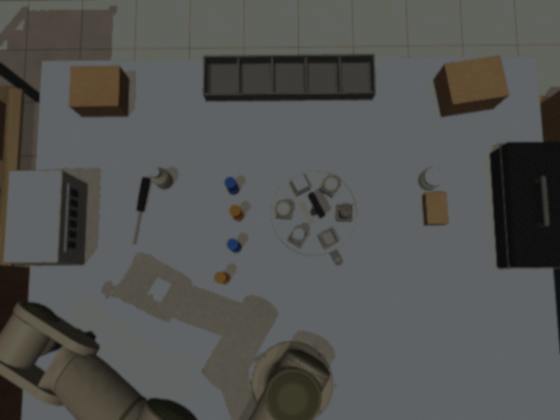

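The scene view shows the caddy around (250,222), and the top view shows it around (314,212), with its nose near (337,257) and the handle near (317,205). I'll enlarge both.

Run:
```python
import cv2,numpy as np
a=cv2.imread("pics/top0.png")[160:270,260:370]; b=cv2.imread("pics/scene0.png")[160:270,195:305]
f=lambda x:cv2.resize(cv2.convertScaleAbs(x,alpha=1.4),(400,400),interpolation=cv2.INTER_CUBIC)
cv2.imwrite("pics/crop1.png",np.hstack([f(a),f(b)]))
```

```text
(no output)
```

View pics/crop1.png

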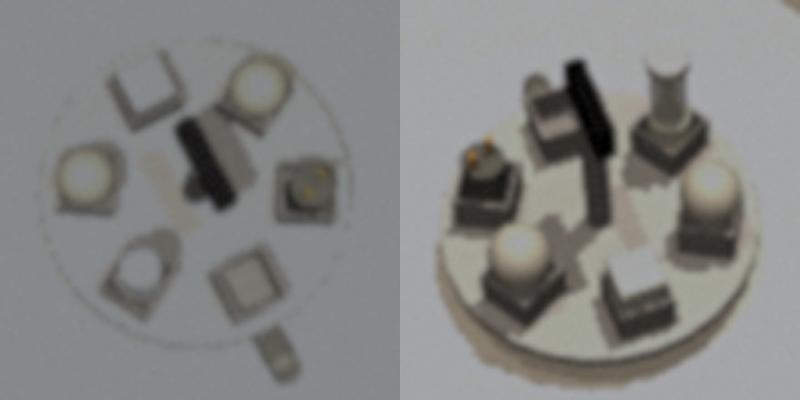

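The light is in the well left of the empty one (crop 140,270) and the tester is on the right (305,190). The nose is at (278,355), so the caddy has to turn counter-clockwise (+60°). Next I'll measure the handle from both views.

```bash
cat > h.py <<'E'
import cv2,numpy as np
def ray(c,uv,z):
    d=np.array([(uv[0]-c["cx"])/c["fx"],(uv[1]-c["cy"])/c["fy"],1.]); d=np.array(c["rotation"])@d
    p=np.array(c["position"]); return p+d*(z-p[2])/d[2]
def dark(im,box,t=45):
    x0,y0,x1,y1=box; m=(im[y0:y1,x0:x1].max(2)<t).astype(np.uint8)
    n,l,s,_=cv2.connectedComponentsWithStats(m); k=1+np.argmax(s[1:,4])
    q=cv2.findContours((l==k).astype(np.uint8),0,2)[0][0]+np.array([x0,y0]); return q,s[k,4]
E
python3 - <<'E'
from h import *; from rig import env
im=cv2.imread("pics/top0.png"); c=env.calibration("top")
for t in(30,40,50):
    q,a=dark(im,(295,185,335,225),t); r=cv2.minAreaRect(q); b=cv2.boxPoints(r)
    P=np.array([ray(c,p,.185)[:2] for p in b]); print(t,a,r,P.mean(0),[ (np.linalg.norm(e),np.degrees(np.arctan2(e[1],e[0]))) for e in (P[1]-P[0],P[2]-P[1])])
# disc circle and nose
for n,uv in dict(nosetip=(260+280/3.636,160+375/3.636),empty=(260+248/3.636,160+287/3.636),discc=(260+197/3.636,160+193/3.636),lighttop=(260+140/3.636,160+268/3.636)).items():
    print(n,ray(c,uv,dict(nosetip=.02,empty=.05,discc=.022,lighttop=.147)[n]))
E
```

```text
30 130 ((315.5000305175781, 205.00003051757812), (24.59674835205078, 6.260990142822266), 63.43495178222656) [ 0.46900029 -0.06354428] [(np.float64(0.01617462987110348), np.float64(-63.646050044577436)), (np.float64(0.06340008277892106), np.float64(-154.55729875923672))]
40 171 ((314.0000305175781, 205.5000457763672), (25.043960571289062, 10.28591251373291), 63.43495178222656) [ 0.46774088 -0.05968448] [(np.float64(0.02656634724879106), np.float64(-63.643174029577764)), (np.float64(0.06456304736627308), np.float64(-154.56339573883545))]
50 203 ((313.8719787597656, 205.63491821289062), (25.94117546081543, 12.000000953674316), 61.927513122558594) [ 0.46739989 -0.05934906] [(np.float64(0.031004921178333367), np.float64(-62.12851492525348)), (np.float64(0.06685828763063531), np.float64(-153.06476760052155))]
nosetip [ 0.3268751  -0.13134408  0.02      ]
empty [ 0.39303505 -0.10537548  0.05      ]
discc [ 0.46979761 -0.06896989  0.022     ]
lighttop [ 0.39906255 -0.02018688  0.147     ]
```

Both measurements agree: the axis is near (0.469, -0.065) and the caddy yaw is about 25.2°. The tool has to turn -137° on the approach, which leaves joint-6 range for the +60° turn.

Call:
{"fn": "jog_arm", "kwargs": {"hand": [0.085, 0.085, 0.085, 0.085, 0.085], "travel": [[0.02, -0.039, 0], [0.02, -0.039, 0], [0.02, -0.039, 0], [0.02, -0.039, 0], [0.02, -0.039, 0]], "yaw": [-0.159, -0.159, -0.159, -0.159, -0.159], "grip_force": 20}}

```text
time_s: 0.72
position: [0.2685, 0.3273, 0.2482]
tool_rot: [[-0.444, 0.896, -0.0], [0.896, 0.444, -0.0], [-0.0, -0.0, -1.0]]
ft_force: [-0.1, 0.3, 0.8]
grip_width: 0.085
gripper_force: 0.0
```

Call:
{"fn": "jog_arm", "kwargs": {"hand": [0.085, 0.085, 0.085, 0.085, 0.085], "travel": [[0.02, -0.039, 0], [0.02, -0.039, 0], [0.02, -0.039, 0], [0.02, -0.039, 0], [0.02, -0.039, 0]], "yaw": [-0.159, -0.159, -0.159, -0.159, -0.159]}}

```text
time_s: 1.35
position: [0.3685, 0.1323, 0.2482]
tool_rot: [[0.329, 0.944, -0.0], [0.944, -0.329, 0.0], [-0.0, -0.0, -1.0]]
ft_force: [0.2, 0.3, -0.9]
grip_width: 0.085
gripper_force: 0.0
```

Call:
{"fn": "jog_arm", "kwargs": {"hand": [0.085, 0.085, 0.085, 0.085, 0.085], "travel": [[0.02, -0.039, 0], [0.02, -0.039, 0], [0.02, -0.039, 0], [0.02, -0.039, 0], [0.02, -0.039, 0]], "yaw": [-0.159, -0.159, -0.159, -0.159, -0.159]}}

```text
time_s: 1.98
position: [0.4685, -0.0627, 0.2481]
tool_rot: [[0.905, 0.426, -0.0], [0.426, -0.905, 0.0], [-0.0, -0.0, -1.0]]
ft_force: [0.5, -0.3, 0.4]
grip_width: 0.0846
gripper_force: 0.0
```

Run:
```python
from h import *; from rig import env
o=env.observe(); im=env.get_image("wrist"); cv2.imwrite("pics/w1.png",im[:,:,::-1]); c=env.calibration("wrist")
print(o["time_s"],o["position"],np.degrees(np.arctan2(o["tool_rot"][1][1],o["tool_rot"][0][1])),o["q"],o["ft_force"],o["wrist_torque"],{k:np.round(v,4).tolist() for k,v in c.items()})
```

```text
1.975 [ 0.46854508 -0.0627371   0.24810888] -64.77292964110741 [-2.20217239e+01  1.40614831e+01  8.59641033e+01  6.01520296e-03
  8.00037255e+01  4.27501566e+01] [ 0.50424148 -0.3473948   0.40589955] [ 0.04881596 -0.02250289  0.00565872] {'fx': 306.1412, 'fy': 306.1412, 'cx': 276.8518, 'cy': 212.996, 'hand_eye': [[-0.0002, -0.9497, -0.3131, 0.0793], [1.0, -0.0002, 0.0, -0.0003], [-0.0001, -0.3131, 0.9497, -0.1251], [0.0, 0.0, 0.0, 1.0]]}
```

View pics/w1.png

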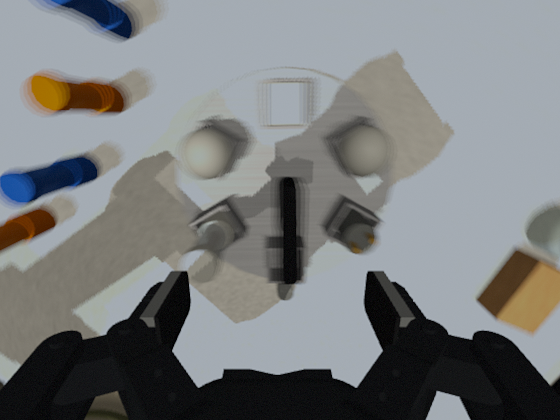

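The handle runs nearly vertically in the wrist view at column 290 (rows 178–283). The light is on the left at (210,250), the tester on the right at (357,235), and the empty well sits under the handle's near end. The handle needs measuring against the tool.

Run:
```python
from h import *; from rig import env
o=env.observe(); im=env.get_image("wrist"); w=env.calibration("wrist")
H=np.array(w["hand_eye"]); R=np.array(o["tool_rot"]); p=np.array(o["position"])
c=dict(w,rotation=R@H[:3,:3],position=p+R@H[:3,3])
for t in(25,40):
    q,a=dark(im[:,:,::-1],(255,165,320,300),t); r=cv2.minAreaRect(q); print(t,a,r)
    for v in (185,205,225,240,265):
        xs=np.where(im[v,255:325].max(1)<t)[0]+255
        if len(xs):
            P=[ray(c,(xs[0]-.5,v),.19),ray(c,(xs[-1]+.5,v),.19)]; m=(P[0]+P[1])/2; print(v,xs[0],xs[-1],m,(R.T@(m-p))[:2],np.linalg.norm(P[1]-P[0]))
    for v in (q[:,0,1].min(),q[:,0,1].max()): print(v,(R.T@(ray(c,(r[0][0],v),.19)-p))[:2])
```

```text
25 2351 ((276.07470703125, 230.56790161132812), (105.68977355957031, 23.4971866607666), 87.27368927001953)
185 264 284 [ 0.50354769 -0.04936535  0.19      ] [ 0.03706251 -0.00208408] 0.012822559021858965
205 264 286 [ 0.49221011 -0.0552269   0.19      ] [ 0.02431271 -0.00150004] 0.014343930297438466
225 265 286 [ 0.48024442 -0.06105472  0.19      ] [ 0.01100645 -0.00120927] 0.01401985133295954
240 265 287 [ 0.47095542 -0.06566904  0.19      ] [ 0.00063905 -0.00090165] 0.014901158326273093
265 267 288 [ 0.45495209 -0.07411434  0.19      ] [-1.74293993e-02  7.85616541e-05] 0.01466024061556749
178 [ 0.04139893 -0.00081339]
283 [-0.03108834 -0.00088534]
40 2446 ((275.7608947753906, 230.58834838867188), (107.04108428955078, 24.052003860473633), 88.15238952636719)
185 264 285 [ 0.50367518 -0.0496428   0.19      ] [ 0.03706231 -0.00177874] 0.013433245567303943
205 263 286 [ 0.49207997 -0.05494359  0.19      ] [ 0.02431296 -0.00181182] 0.014967478744465308
225 264 287 [ 0.48024446 -0.06105482  0.19      ] [ 0.01100645 -0.00120917] 0.015294383288946539
240 265 288 [ 0.47109058 -0.06596349  0.19      ] [ 0.00063871 -0.00057766] 0.01554914346508802
265 267 288 [ 0.45495209 -0.07411434  0.19      ] [-1.74293993e-02  7.85616541e-05] 0.01466024061556749
177 [ 0.04201351 -0.00100281]
284 [-0.03186376 -0.00109986]
```

Call:
{"fn": "jog_arm", "kwargs": {"hand": [0.085, 0.085, 0.085, 0.085, 0.085], "travel": [[0.002, 0.002, -0.02], [0, 0, -0.02], [0, 0, -0.02], [0, 0, -0.015], [0, 0, 0]], "yaw": [0.03, 0, 0, 0, 0]}}

```text
time_s: 2.7
position: [0.4694, -0.0586, 0.1726]
tool_rot: [[0.888, 0.459, -0.002], [0.459, -0.888, 0.001], [-0.002, -0.002, -1.0]]
ft_force: [0.6, 0.1, 0.4]
grip_width: 0.0851
gripper_force: 0.0
```

Run:
```python
from h import *; from rig import env
o=env.observe(); im=env.get_image("wrist"); w=env.calibration("wrist")
cv2.imwrite("pics/w2.png",im[:,:,::-1])
H=np.array(w["hand_eye"]); R=np.array(o["tool_rot"]); p=np.array(o["position"]); print(p,R.tolist(),o["ft_force"],o["wrist_torque"])
c=dict(w,rotation=R@H[:3,:3],position=p+R@H[:3,3])
pts=[]
for v in range(100,400,12):
        xs=np.where(im[v,235:325].max(1)<35)[0]+235
        if len(xs)>5:
            P=[ray(c,(xs[0]-.5,v),.19),ray(c,(xs[-1]+.5,v),.19)]; m=(P[0]+P[1])/2; print(v,xs[0],xs[-1],np.round((R.T@(m-p))[:2],4),np.linalg.norm(P[1]-P[0]))
```

```text
[ 0.46943874 -0.05861926  0.17256875] [[0.8882837112056693, 0.4592886476317579, -0.0024467454453320466], [0.4592920859330814, -0.8882846580788598, 0.0010705236859999653], [-0.0016817270653120182, -0.0020746995720673862, -0.9999964337015226]] [0.57691839 0.10702764 0.38652465] [-0.03398827 -0.02840965  0.03377074]
220 278 310 [0.0411 0.006 ] 0.012301635851403222
232 278 313 [0.0363 0.0067] 0.013597686790704278
244 278 317 [0.0314 0.0075] 0.015311202097540515
256 278 316 [0.0263 0.0074] 0.015131922401048914
268 278 315 [0.0211 0.0073] 0.014947687498644847
280 278 315 [0.0157 0.0074] 0.015157052069129534
292 278 314 [0.0102 0.0073] 0.014967938951834472
304 278 313 [0.0046 0.0073] 0.014773372788738765
316 277 313 [-0.0013  0.0072] 0.015405863684984061
328 278 312 [-0.0073  0.0073] 0.014789352664426455
340 278 311 [-0.0135  0.0072] 0.014583301252368078
352 278 311 [-0.0199  0.0073] 0.014806311004860658
364 278 310 [-0.0265  0.0072] 0.014594121989598937
376 235 324 [-0.0333  0.0008] 0.04043958211493096
388 235 324 [-0.0403  0.0008] 0.04108788702273314
```

View pics/w2.png

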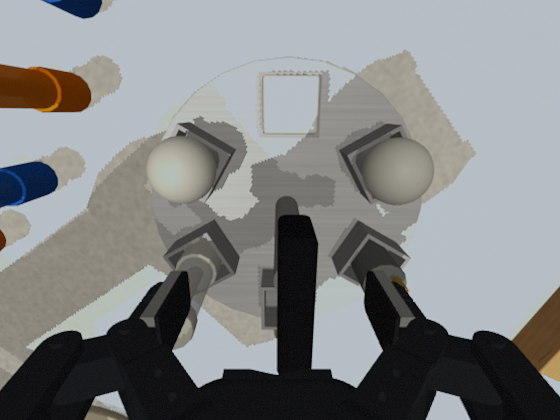

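The pose had not settled for the first wrist estimate. The angle is now right (27.3°). The tapered part at rows 214–244 is the bar's end face, which puts the handle centre near (0.469, -0.067), in agreement with the top view. I'll shift -8 mm in y and grip.

Call:
{"fn": "jog_arm", "kwargs": {"hand": [0.085, 0.085, 0.03, 0.03, 0.03], "travel": [[0, -0.008, 0], [0, 0, 0], [0, 0, 0], [0, 0, 0], [0, 0, 0]], "yaw": [0, 0, 0, 0, 0], "grip_force": 30}}

```text
time_s: 3.38
position: [0.4702, -0.0673, 0.1734]
tool_rot: [[0.889, 0.458, 0.0], [0.458, -0.889, 0.0], [0.0, -0.0, -1.0]]
ft_force: [-0.1, -0.1, -0.7]
grip_width: 0.032
gripper_force: 0.0
```

Run:
```python
from h import *; from rig import env
o=env.observe(); im=env.get_image("wrist"); w=env.calibration("wrist")
cv2.imwrite("pics/w3.png",im[:,:,::-1])
H=np.array(w["hand_eye"]); R=np.array(o["tool_rot"]); p=np.array(o["position"]); print(p,o["grip_width"],o["ft_force"],o["wrist_torque"])
c=dict(w,rotation=R@H[:3,:3],position=p+R@H[:3,3])
for v in range(200,300,10):
        xs=np.where(im[v,235:325].max(1)<35)[0]+235
        if len(xs)>5:
            P=[ray(c,(xs[0]-.5,v),.19),ray(c,(xs[-1]+.5,v),.19)]; m=(P[0]+P[1])/2; print(v,xs[0],xs[-1],np.round((R.T@(m-p))[:2],4),np.linalg.norm(P[1]-P[0]))
```

```text
[ 0.47018    -0.06730336  0.17335101] 0.03196902665145941 [-0.09552839 -0.09652045 -0.70458053] [-0.0196729   0.04363544 -0.01374934]
210 263 291 [ 0.0448 -0.0003] 0.01078169722223101
220 260 294 [ 0.0408 -0.0003] 0.013153558242846997
230 258 295 [ 0.0368 -0.0005] 0.01443762758081441
240 258 296 [ 0.0327 -0.0003] 0.014981884205088494
250 258 295 [ 0.0285 -0.0005] 0.014761418838635956
260 241 312 [ 0.0242 -0.0005] 0.028286189923411167
270 239 314 [ 0.0198 -0.0005] 0.030200133107376778
280 237 317 [ 0.0153 -0.0003] 0.03256048812105486
290 235 319 [ 0.0106 -0.0003] 0.03456955203381372
```

View pics/w3.png

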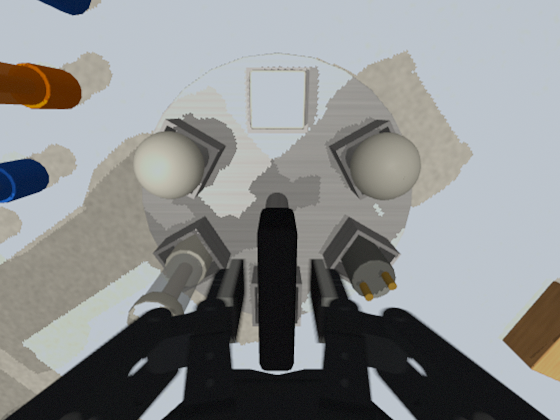

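The handle is centred between the pads (columns 258–296) and the far top edge is at tool x≈0.034, so it is centred lengthwise too. Closing now.

Call:
{"fn": "jog_arm", "kwargs": {"hand": [0.01, 0.01, 0.01, 0.01, 0.01], "travel": [[0, 0, 0], [0, 0, 0], [0, 0, 0], [0, 0, 0], [0, 0, 0]], "yaw": [0, 0, 0, 0, 0], "grip_force": 50}}

```text
time_s: 4.05
position: [0.4701, -0.0672, 0.1736]
tool_rot: [[0.889, 0.458, 0.0], [0.458, -0.889, 0.0], [0.0, -0.0, -1.0]]
ft_force: [-2.3, 1.9, 5.1]
grip_width: 0.0161
gripper_force: 48.8
```

```bash
cat > s.py <<'E'
from h import *; from rig import env
o=env.observe(); R=np.array(o["tool_rot"])
print(o["time_s"],o["position"],"yaw",np.degrees(np.arctan2(R[1,0],R[0,0])),o["grip_width"],o["gripper_force"],o["ft_force"],o["wrist_torque"],"q6",o["q"][5],o["joint_efforts"][5])
E
python3 s.py
```

```text
4.05 [ 0.47013449 -0.06716055  0.17355845] yaw 27.26701040408623 0.016135004111827733 48.797884583473206 [-2.27208529  1.92609274  5.12785632] [ 0.3548727   0.34163852 -0.05275584] q6 40.26344814854479 0.004652154020732269
```

Gripped at 16.1 mm with only small side forces. Turning smoothly.

Call:
{"fn": "jog_arm", "kwargs": {"hand": [0.01, 0.01, 0.01, 0.01, 0.01], "travel": [[0, 0, 0], [0, 0, 0], [0, 0, 0], [0, 0, 0], [0, 0, 0]], "yaw": [0.03, 0.05, 0.06, 0.06, 0.06]}}

```text
time_s: 4.68
position: [0.4705, -0.0677, 0.1736]
tool_rot: [[0.74, 0.672, 0.001], [0.672, -0.74, -0.001], [0.0, 0.001, -1.0]]
ft_force: [-1.2, -1.6, 3.5]
grip_width: 0.0164
gripper_force: 48.7
```

```bash
python3 s.py
```

```text
4.675 [ 0.47051904 -0.06769811  0.17357637] yaw 42.259153885680455 0.016421392025841038 48.72852981090546 [-1.16637358 -1.60398556  3.46324764] [-0.12044599  0.0049865  -0.13756269] q6 25.264529203382445 0.503366868942976
```

Call:
{"fn": "jog_arm", "kwargs": {"hand": [0.01, 0.01, 0.01, 0.01, 0.01], "travel": [[0, 0, 0], [0, 0, 0], [0, 0, 0], [0, 0, 0], [0, 0, 0]], "yaw": [0.06, 0.06, 0.06, 0.06, 0.06]}}

```text
time_s: 5.3
position: [0.4711, -0.0682, 0.1736]
tool_rot: [[0.509, 0.861, 0.002], [0.861, -0.509, -0.002], [-0.0, 0.003, -1.0]]
ft_force: [1.9, -3.5, 0.5]
grip_width: 0.0164
gripper_force: 48.8
```

Call:
{"fn": "jog_arm", "kwargs": {"hand": [0.01, 0.01, 0.01, 0.01, 0.01], "travel": [[0, 0, 0], [0, 0, 0], [0, 0, 0], [0, 0, 0], [0, 0, 0]], "yaw": [0.06, 0.06, 0.06, 0.06, 0.06]}}

```text
time_s: 5.92
position: [0.4718, -0.0685, 0.1737]
tool_rot: [[0.232, 0.973, 0.004], [0.973, -0.232, -0.002], [-0.001, 0.005, -1.0]]
ft_force: [7.0, -3.6, -1.2]
grip_width: 0.0163
gripper_force: 48.8
```

Call:
{"fn": "jog_arm", "kwargs": {"hand": [0.01, 0.01, 0.01, 0.01, 0.01], "travel": [[0, 0, 0], [0, 0, 0], [0, 0, 0], [0, 0, 0], [0, 0, 0]], "yaw": [0.05, 0.03, 0.02, 0, 0]}}

```text
time_s: 6.55
position: [0.4721, -0.0686, 0.1737]
tool_rot: [[0.135, 0.991, 0.005], [0.991, -0.135, -0.003], [-0.002, 0.005, -1.0]]
ft_force: [6.3, -4.4, -1.9]
grip_width: 0.0166
gripper_force: 48.8
```

```bash
python3 s.py
```

```text
6.55 [ 0.47205031 -0.06856675  0.17365748] yaw 82.23220752004757 0.016625757387464565 48.834889941972506 [ 6.32559913 -4.39633078 -1.89808546] [-0.67616251 -1.14515247 -0.19092703] q6 -14.72907046007794 -0.1273145154118538
```

Call:
{"fn": "jog_arm", "kwargs": {"hand": [0.01, 0.01, 0.01, 0.01, 0.01], "travel": [[0, 0, 0], [0, 0, 0], [0, 0, 0], [0, 0, 0], [0, 0, 0]], "yaw": [0.02, 0.02, 0.02, 0.01, 0]}}

```text
time_s: 7.18
position: [0.4722, -0.0686, 0.1737]
tool_rot: [[0.066, 0.998, 0.005], [0.998, -0.066, -0.003], [-0.002, 0.006, -1.0]]
ft_force: [8.7, -4.1, -2.2]
grip_width: 0.016
gripper_force: 48.8
```

```bash
python3 s.py
```

```text
7.175 [ 0.47222925 -0.06859938  0.17368456] yaw 86.24107700363557 0.016043510487851527 48.84098826732952 [ 8.68746849 -4.10136681 -2.24942824] [-0.67676662 -1.31440632 -0.0940928 ] q6 -18.743481848437803 -0.18145321402698755
```

Call:
{"fn": "jog_arm", "kwargs": {"hand": [0.01, 0.01, 0.01, 0.01, 0.01], "travel": [[0, 0, 0], [0, 0, 0], [0, 0, 0], [0, 0, 0], [0, 0, 0]], "yaw": [0.01, 0.01, 0, 0, 0]}}

```text
time_s: 7.8
position: [0.4723, -0.0686, 0.1737]
tool_rot: [[0.046, 0.999, 0.006], [0.999, -0.046, -0.003], [-0.002, 0.006, -1.0]]
ft_force: [8.4, -3.5, -1.9]
grip_width: 0.0163
gripper_force: 48.8
```

```bash
python3 s.py
```

```text
7.8 [ 0.47228439 -0.06860017  0.17368495] yaw 87.38510115152052 0.016291707281543832 48.849208750762045 [ 8.36549556 -3.53062986 -1.94353682] [-0.60964554 -1.35528169 -0.10356416] q6 -19.885685777897905 -0.14049424789845943
```

No stop felt yet, so I'll continue in small steps.

Call:
{"fn": "jog_arm", "kwargs": {"hand": [0.01, 0.01, 0.01, 0.01, 0.01], "travel": [[0, 0, 0], [0, 0, 0], [0, 0, 0], [0, 0, 0], [0, 0, 0]], "yaw": [0.01, 0.01, 0.01, 0, 0]}}

```text
time_s: 8.43
position: [0.4724, -0.0686, 0.1737]
tool_rot: [[0.016, 1.0, 0.006], [1.0, -0.016, -0.003], [-0.003, 0.006, -1.0]]
ft_force: [8.5, -3.7, -3.6]
grip_width: 0.0165
gripper_force: 49.1
```

```bash
python3 s.py
python3 - <<'E'
from rig import env
import cv2,numpy as np
a=env.get_image("top")[160:270,260:370,::-1]; b=env.get_image("wrist")[:,:,::-1]
f=lambda x:cv2.resize(cv2.convertScaleAbs(x,alpha=1.3),(400,400),interpolation=cv2.INTER_CUBIC)
cv2.imwrite("pics/c4.png",np.hstack([f(a),cv2.resize(b,(400,400))]))
E
```

```text
8.425 [ 0.47235298 -0.06861608  0.17369261] yaw 89.08980662591517 0.01650464951744249 49.13361688144505 [ 8.48600192 -3.72841474 -3.57831188] [-0.67865468 -1.40322563 -0.19409078] q6 -21.59516622523253 -0.22647238802164793
```

View pics/c4.png

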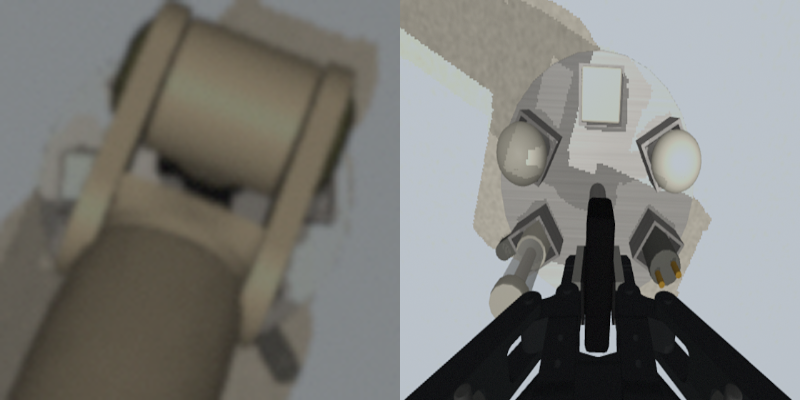

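The light (515,265 in the wrist view) is now directly in front of the nose (505,247), and everything is still in its well. I'll keep going until the stop can be felt.

Call:
{"fn": "jog_arm", "kwargs": {"hand": [0.01, 0.01, 0.01, 0.01, 0.01], "travel": [[0, 0, 0], [0, 0, 0], [0, 0, 0], [0, 0, 0], [0, 0, 0]], "yaw": [0.01, 0.01, 0, 0, 0]}}

```text
time_s: 9.15
position: [0.4725, -0.0687, 0.1737]
tool_rot: [[-0.004, 1.0, 0.006], [1.0, 0.004, -0.003], [-0.003, 0.006, -1.0]]
ft_force: [8.9, -3.8, -3.2]
grip_width: 0.0161
gripper_force: 50.6
```

```bash
python3 s.py;python3 - <<'E'
from h import *; from rig import env
o=env.observe(); im=env.get_image("wrist"); w=env.calibration("wrist")
H=np.array(w["hand_eye"]); R=np.array(o["tool_rot"]); p=np.array(o["position"])
c=dict(w,rotation=R@H[:3,:3],position=p+R@H[:3,3]); L=[]
for v in range(238,258,4):
    xs=np.where(im[v,235:325].max(1)<35)[0]+235; m=(ray(c,(xs[0]-.5,v),.19)+ray(c,(xs[-1]+.5,v),.19))/2; L.append(np.round(1000*(R.T@(m-p))[:2],1).tolist())
print(L)
E
```

```text
9.15 [ 0.47245128 -0.068664    0.17369341] yaw 90.20561994996768 0.016080289112172002 50.64855704566071 [ 8.88624691 -3.8309074  -3.17620406] [-0.5896188  -1.42155087 -0.38772463] q6 -22.721032640748334 -0.416332483291626
[[34.3, 0.9], [32.7, 0.7], [31.0, 0.5], [29.3, 0.3], [27.5, 0.5]]
```

The torque has doubled over the last degree, so the stop is taking load. One more small push will confirm it and hold it there.

Call:
{"fn": "jog_arm", "kwargs": {"hand": [0.01, 0.01, 0.01, 0.01, 0.01], "travel": [[0, 0, 0], [0, 0, 0], [0, 0, 0], [0, 0, 0], [0, 0, 0]], "yaw": [0.01, 0.01, 0, 0, 0], "grip_force": 60}}

```text
time_s: 9.82
position: [0.4725, -0.0686, 0.1737]
tool_rot: [[-0.023, 1.0, 0.006], [1.0, 0.023, -0.002], [-0.002, 0.006, -1.0]]
ft_force: [9.1, -2.3, -3.0]
grip_width: 0.016
gripper_force: 67.4
```

```bash
python3 s.py
```

```text
9.825 [ 0.47248976 -0.06859396  0.17373284] yaw 91.29108740735994 0.016031341714798704 67.44803081732243 [ 9.11941056 -2.29567788 -3.03175292] [-0.61628487 -1.39852869 -0.98978755] q6 -23.816285727044235 -0.9730477631092072
```

The torque has jumped to 1.0 N m, well above the 0.2 needed to turn, so it is firmly on the stop. I'll take a last look from the scene camera and let it settle.

Call:
{"fn": "jog_arm", "kwargs": {"hand": [0.01, 0.01, 0.01, 0.01, 0.01], "travel": [[0, 0, 0], [0, 0, 0], [0, 0, 0], [0, 0, 0], [0, 0, 0]], "yaw": [0, 0, 0, 0, 0]}}

```text
time_s: 10.45
position: [0.4724, -0.0686, 0.1737]
tool_rot: [[-0.023, 1.0, 0.006], [1.0, 0.023, -0.002], [-0.002, 0.006, -1.0]]
ft_force: [8.9, -3.3, -3.3]
grip_width: 0.016
gripper_force: 67.4
```

```bash
python3 s.py
python3 - <<'E'
from rig import env
import cv2,numpy as np
a=env.get_image("scene")[150:280,175:325,::-1]; b=env.get_image("wrist")[:,:,::-1]
cv2.imwrite("pics/c5.png",np.hstack([cv2.resize(cv2.convertScaleAbs(a,alpha=1.3),(400,400)),cv2.resize(b,(400,400))]))
E
```

```text
10.45 [ 0.47244207 -0.0685841   0.17371907] yaw 91.29193977159235 0.01599583022405769 67.44826042558998 [ 8.93865234 -3.31650642 -3.25260671] [-0.66118678 -1.37270237 -0.95501102] q6 -23.818384241527983 -0.9729783609509468
```

View pics/c5.png

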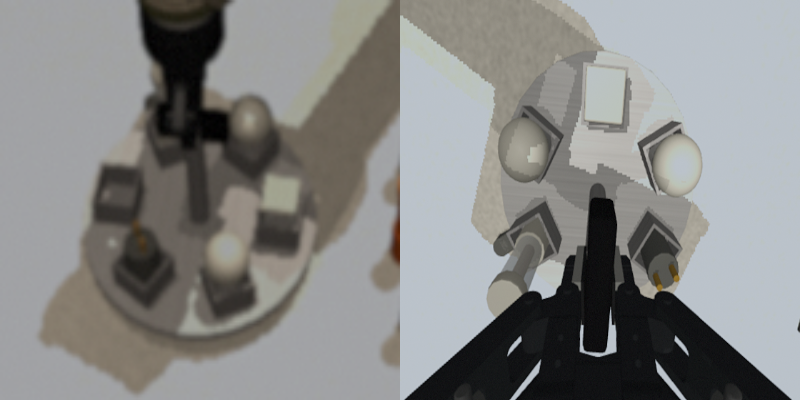

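The nose (505,243 in the wrist view) is behind the light's well, and the light, tester, bulbs and tub all stand in their wells. The load is steady against the stop, so I'm handing in while still holding.

```bash
python3 -c "
from rig import env
print(env.close_job())"
```

```text
the job is handed in; nothing more can be done
None
```

I turned the caddy 60° counter-clockwise until it came up against its stop (torque rose to about 1 N m), with the light at the front behind the nose, and handed the job in while still holding it there; everything stood in its well, and the arm touched nothing on the worktop as far as I saw.

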